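# Load a filter carrier past a spring gate on an optical table

### The job

With one fingertip press down the long hinged flap beside the loading channel, so that the black gate across the channel swings up, and keep it held up while another finger pushes the filter carrier by its rear plate along the channel, under the gate, until it is fully home against the end stop. The gate must not touch the carrier on the way; once the carrier is home, take the hand away so that the gate drops shut over the carrier's low tail. Do not grasp, lift or tip the carrier, and leave the jar, the screwdriver and the lens mount where they are.

Things in the scene. Friction and masses are not known exactly. Their poses are not given: they have to be found in the camera images.
- chute: Loading channel (dark floor, aluminium walls) fixed to the table. Origin on the table; own +x = push direction (roughly robot's left), +y roughly to the robot, z up. Base plate x -200 to 155, y -58 to 38 mm, top = channel floor at z 10. Channel centred on y 0, 44 wide between walls 4 thick with tops at z 26; open above and at the -x end. A camera on a post stands at x 128, y -47, up to z 140.
- hinge (a point): Fixed point on the hinge axis of gate and flap: chute x 0, y -40, z 54 mm. The axis runs parallel to the chute's x on three thin posts (10 mm long in x, 14 wide, tops at z 60) at chute x -194, 30 and 92.
- end_stop (a point): Middle of the upper edge of the end stop's face, which the carrier's front must meet: a dark block across the channel's end, face at chute x 145, top z 50 mm.
- home (a point): Fixed point on the channel floor where the carrier's origin is when it is fully home: chute x 70, y 0, z 10 mm. It also marks the plane of the gate.
- carrier: Loose filter carrier in the channel, 150 long (own x, leading end +x) x 40 wide, 0.15 to 0.31 kg. Origin mid-underside. Flat sled 8 mm thick over its length; in front (x 10 to 75) a black open frame with glass filters, top z 28; a low bare tail (x -70 to 10); at the rear (x -75 to -70) an upright push plate 36 wide, z 8 to 48. Starts with its front 15 to 70 mm short of the gate.
- push_face (a point): Centre of the rear face of the carrier's push plate, the face to push on: carrier x -75, y 0, z 28 mm (38 mm above the table). When the carrier is home it is at chute x -5 mm, still 75 mm short of the gate, so the hand need not pass the gate.
- gate_angle (a joint): Angle of gate and flap about the hinge, rad: 0 shut, 1.05 fully open (stop). From about 0.65 the gate clears the filter frame. A spring always shuts it: a push of 1 to 2.5 N, 50 mm from the hinge, holds it; it stays open only while held.
- gate: Hinged piece, flap and gate in one; origin on the hinge axis at chute x 0, axes as the chute's when shut. The black gate plate, 4 mm thick at chute x 70, hangs across the channel (y -22 to 22, z 22 to 58 mm when shut): lower edge 12 mm above the channel floor, so the 8 mm sled fits under. It swings up sideways, to about 115 mm above the table; the carrier cannot push it open.
- flap_edge (a point): Middle of the long outer edge of the flap to press down: plate 3 mm thick, on the side of the channel away from the robot, chute x -190 to 10, from 7 to 95 mm from the hinge. Its slope above level, going outward, is 0.56 rad minus gate_angle (shut: this edge is 105 mm above the table). Fingers 60 to 90 mm apart across the channel can have one on the flap, one behind the push plate.
- jar: Bystander: amber jar with black lid, 48 mm across, 65 high, origin under its centre. Leave alone.
- screwdriver: Bystander: screwdriver 170 mm long lying on the table. Leave alone.
- lens_mount: Bystander: lens in a round black holder on a short post, 34 mm wide, 79 high, origin under its foot. Leave alone.
Mind the look-alikes: they are no part of the job. What is shaped like the carrier but green or purple is not meant.

How it is judged:
By the outcome, as a careful person would: the job done as asked, in the order asked, and still so for the second after the job is handed in, with the robot touching nothing.
It also fails if it takes over 38 s, if anything falls off the work surface, if the arm or the gripper's body presses on something with over 40 N, if the wrist force passes 120 N, or if a joint passes its speed limit or range.

### The arm

A 6-joint arm with a two-finger parallel gripper is mounted at the origin on the work surface. World frame = base frame: x ahead of the robot, y to its left, z up, the work surface at z = 0. Lengths are in mm, angles in rad, forces in N, time in s.
With the tool pointing down it reaches from about 275 to 1000 mm from the base axis. Payload 8.4 kg.
Tool frame: the origin (TCP) lies midway between the tips of the shut fingers; the grasp point (between the pads) lies 19 mm behind it; z points along the fingers, y is the line along which they close (so a half turn about z gives the same grasp; the last joint's range is limited). The gripper opens to 85 mm and grips with 20 to 120 N. Pads are 22 mm wide; open, the fingers measure 114 mm over their backs; the gripper's body (76 mm by 85 mm) begins 54 mm behind the grasp point. The pads swing forward as they close: fully open they stand 13 mm farther back than shut.
Start: joints at [1.343, 0.353, 1.633, -0, 1.155, -0.002], TCP at [139.927, 609.137, 231.281] pointing down, gripper open.
Joint ranges: [-2.63, 2.63], [-0.92, 2.1], [0.06, 2.66], [-1.3, 4.44], [0, 2.69], [-3.02, 3.02]. Speed limits (rad/s): [2.22, 2.22, 2.79, 3.14, 3.14, 3.14].

### API

Orientations are given as [roll, pitch, yaw] about the fixed x, y, z axes, in that order (R = Rz(yaw) Ry(pitch) Rx(roll)).
In Python, from rig import monitor, imaging, r gives the robot as it stands.
- The arm moves only by the tool drive_tool, never from a script. Its argument "plan" is a list of rows, each an object of numbers: "x", "y", "z": the shift along the tool's x, y, z in units of 50 mm (1.0 is 50 mm); "ax", "ay", "az": the turn, a rotation vector about the tool's x, y, z in units of 6 degrees (1.0 is 6 degrees); "hand": the finger opening in mm, from 0 to 85.4. In form: [{"x": .., "y": .., "z": .., "ax": .., "ay": .., "az": .., "hand": ..}, ...]. A call has 1 to 8 rows; each row is the pose to reach, as a shift and turn from the pose commanded when the call began, along the tool's axes at that moment; what a row does not reach only later rows make up. A row lasts 1/10 s, in which the tool goes at most 50 mm and 8.59 degrees, less where a joint would pass 70% of its speed; a pose out of reach is approached as far as the arm can. A call with a gripper value outside its range is refused whole. The fingers move at their own pace and stop on an object; "grip_force" is the grip in N (left out, the last holds). Time passes only in rows, so rows that repeat a pose let the fingers close. It gives the time, the measured TCP pose, the force, the opening and the grip force at its end, in the units of the state.
- monitor.sense(): the state, without advancing time (a new reading comes with each control period).
- imaging.grab_frame(name): name is "side" or "top"; returns the picture (480x640x3 uint8, red, green, blue); there is no depth.
- imaging.camera_info(name): a dict with "mtx" (3x3 intrinsics, pixels), "R" (3x3) and "t" (3): a world point X has camera coordinates R X + t. Camera axes: x right, y down, z forward; pixel columns grow to the right and rows downward; lengths in mm; the calibration is good to about 2 mm. A picture is of the moment at which its call begins. camera_info takes no time and is no camera call.
- r.sign_off(): hands the job in; it is judged then, once.
The state is a dict: "clock": time; "qpos": joint angles; "qvel": joint speeds; "joint_efforts": joint torques, N m; "eef_pos": TCP position; "tcp_rot": TCP orientation; "contact_force": force on the tool from outside, world axes, zero at the start; "wrist_torque": the same for the moment, N m; "opening": opening from 0.0 (shut) to 1.0 (fully open); "grasp_force": force on a finger pad.
Only numpy, scipy, OpenCV 4.12 (cv2) and the standard library are available. Lean on these libraries where they do the work, as an engineer would, in place of code of your own. Each camera call takes 0.05 s, during which the arm holds its last target. There are 200 camera calls.

## Working session

There is one attempt and no reset: what is moved stays moved. The work goes in short steps, Python scripts to look and compute and a tool call to move; the robot and the scene stay as the last step left them, time stands still between calls to the robot, and variables do not carry over. Pictures are saved under pics/ and viewed, at most 10 in all, crops included, and the job is handed in when it is done.

Besides the shell and the picture viewer there is one more tool, called after ">>>" by a JSON object that holds its "method" and its "body". drive_tool: Moves the arm, as the interface text tells. Its arguments: {"type":"object","properties":{"plan":{"type":"array","items":{"type":"object","properties":{"x":{"type":"number"},"y":{"type":"number"},"z":{"type":"number"},"ax":{"type":"number"},"ay":{"type":"number"},"az":{"type":"number"},"hand":{"type":"number"}}}},"grip_force":{"type":"number"}},"required":["plan"]}

```bash
mkdir -p pics; python3 - <<'E'
from rig import monitor, imaging, r
import cv2
for n in("side","top"):
    cv2.imwrite(f"pics/{n}0.png",imaging.grab_frame(n)[:,:,::-1])
    i=imaging.camera_info(n);print(n,i)
print(monitor.sense())
E
```

```text
side {'mtx': array([[548.48706695,   0.        , 326.75584848],
       [  0.        , 548.48706695, 246.98780944],
       [  0.        ,   0.        ,   1.        ]]), 'R': array([[-0.97783923, -0.20866144, -0.01705413],
       [-0.08778345,  0.48259808, -0.87143167],
       [ 0.19006448, -0.850623  , -0.49022036]]), 't': array([ 558.45556977,  149.96721676, 1133.43332479])}
top {'mtx': array([[482.36283252,   0.        , 315.21770629],
       [  0.        , 482.36283252, 244.65701161],
       [  0.        ,   0.        ,   1.        ]]), 'R': array([[-1.11896215e-01, -9.93719801e-01, -4.40255603e-04],
       [-9.73508725e-01,  1.09709257e-01, -2.00610672e-01],
       [ 1.99399097e-01, -2.20189822e-02, -9.79670947e-01]]), 't': array([ 17.90813867, 554.297121  , 969.39550389])}
{'clock': 0.1, 'qpos': array([ 1.34256013e+00,  3.53583297e-01,  1.63405287e+00, -1.50921984e-05,
        1.15519196e+00, -2.39941935e-03]), 'qvel': array([ 0.00071621, -0.00287937, -0.00111776,  0.00095985,  0.00128258,
       -0.00073878]), 'joint_efforts': array([-1.02560934e-03, -6.06358981e+01, -3.42817748e+01, -1.21946023e-04,
        4.05696686e-03,  1.31256260e-05]), 'eef_pos': array([139.86025987, 608.71848882, 230.63694872]), 'tcp_rot': array([-3.14035715e+00,  1.08354518e-05,  2.91576199e+00]), 'contact_force': array([0.22332934, 0.57928459, 0.78893937]), 'wrist_torque': array([-0.04116243,  0.01976037, -0.0178148 ]), 'grasp_force': 0.0, 'opening': 1.0006398754326487}
```

View pics/top0.png

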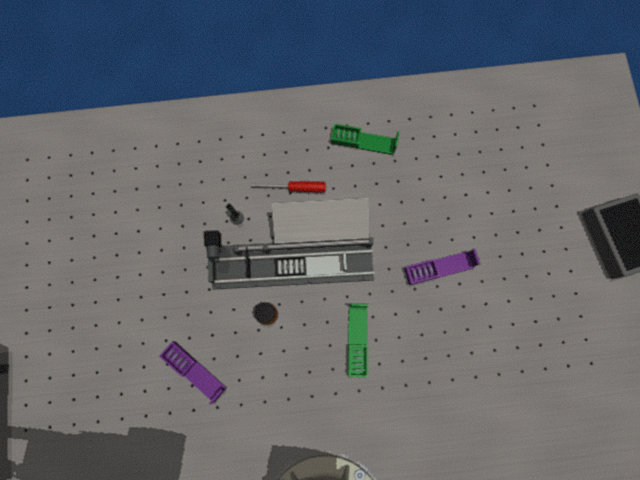

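View pics/side0.png

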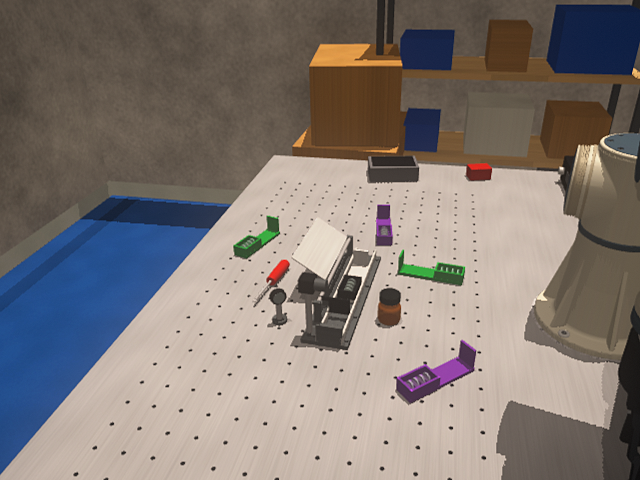

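The top view shows the chute at about (210–374, 240–288), with the flap at (272–370, 199–243) and the gate near (248, 262). The carrier sits in the channel at (276–346, 265). The green carriers at (364, 140) and (358, 340) and the purple ones at (441, 268) and (193, 371) lie outside the channel, so they are look-alikes. The carrier in the channel is the one meant, and I'll confirm that in an enlarged crop.

```bash
python3 - <<'E'
import cv2
a=cv2.imread("pics/top0.png")[190:300,200:390]
cv2.imwrite("pics/crop.png",cv2.resize(a,None,fx=4,fy=4,interpolation=cv2.INTER_CUBIC))
E
```

```text
(no output)
```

View pics/crop.png

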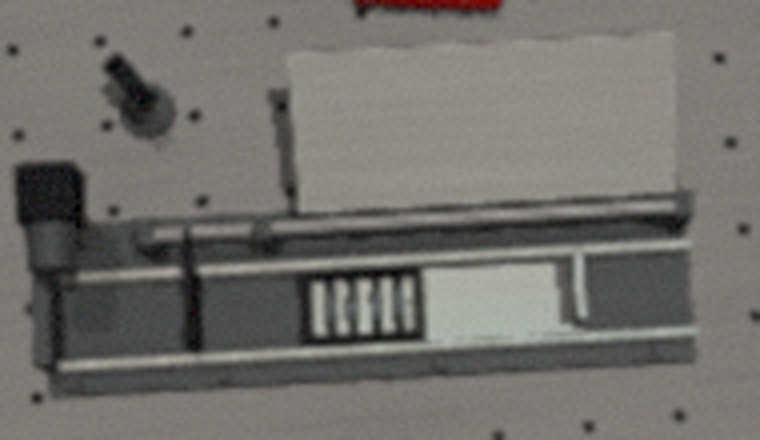

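The crop shows the meant carrier: a black frame at crop x 303–422, a pale tail to 560, and a push plate whose top edge runs from (577, 255) to (583, 320). The gate is at x≈193.

```bash
cat >h.py <<'E'
import numpy as np, cv2
from rig import imaging
from scipy.optimize import least_squares
def proj(n,P):
    i=imaging.camera_info(n); p=(i["R"]@np.atleast_2d(P).T).T+i["t"]; p=(i["mtx"]@p.T).T
    return p[:,:2]/p[:,2:]
def w(c,P):
    P=np.atleast_2d(np.array(P,float)); x,y,a=c; o=P.copy()
    o[:,0]=x+np.cos(a)*P[:,0]-np.sin(a)*P[:,1]; o[:,1]=y+np.sin(a)*P[:,0]+np.cos(a)*P[:,1]; return o
E
python3 - <<'E'
from h import *
L=[(-200,24,26),(-200,-24,26),(-200,38,10),(155,38,10),(-190,-120.5,105),(10,-120.5,105),(10,-46,58),(70,22,58)]
U=np.array([(696,331),(690,243),(695,362),(50,395),(675,32),(288,55),(297,212),(195,350)])/4+[199.6,189.6]
s=least_squares(lambda c:(proj("top",w(c,L))-U).ravel(),[600,50,1.6],loss='soft_l1',x_scale=[100,100,1])
c=s.x;print(c,np.round(proj("top",w(c,L))-U,1).tolist())
np.save("c.npy",c)
# carrier x: rear top edge & front
for name,P,u in (("rear top",(0,0,58),(586,288)),("plate top mid",(0,0,58),(580,288)),("front top",(0,0,38),(303,308)),):
    u=np.array(u)/4+[199.6,189.6]
    f=least_squares(lambda q:(proj("top",w(c,[(q[0],q[1],P[2])]))-u).ravel(),[-100,0]);print(name,f.x)
print(proj("side",w(c,[(-190,-120.5,105),(10,-120.5,105),(145,0,50),(-200,24,26),(155,38,0)])))
E
```

```text
[519.08554712  33.62930211   1.51466809] [[0.5, -0.0], [0.2, 0.2], [0.4, -0.4], [-0.5, 0.4], [-0.2, 0.2], [-0.3, -0.3], [0.8, 0.4], [-1.1, -0.7]]
rear top [-138.77561574    2.35662433]
plate top mid [-135.62008454    2.17948599]
front top [11.99112773  1.40411061]
[[316.86557708 216.16214738]
 [290.82158758 256.38069098]
 [329.26709357 322.83075625]
 [375.08650226 249.1540947 ]
 [347.22039265 349.47931167]]
```

```bash
cat >>h.py <<'E'
from rig import monitor
from scipy.spatial.transform import Rotation as Ro
def go(x,y,z):
    c=np.load("c.npy"); s=monitor.sense()
    R=Ro.from_euler("xyz",s["tcp_rot"]); T=Ro.from_euler("xyz",[np.pi,0,c[2]])
    p=w(c,[(x,y,z)])[0]; q=s["eef_pos"]-[c[0],c[1],0]
    ch=Ro.from_euler("z",-c[2]).apply(q)
    print("t",round(s["clock"],2),"chute pos",ch.round(1),"rot6",((R.inv()*T).as_rotvec(degrees=True)/6).round(2),"shift50",(R.inv().apply(p-s["eef_pos"])/50).round(3),"F chute",Ro.from_euler("z",-c[2]).apply(s["contact_force"]).round(1),"open",round(s["opening"],2))
E
python3 -c "
from h import *
go(-165,-50,150)"
```

```text
t 0.1 chute pos [552.9 410.9 230.6] rot6 [-1.000e-02  1.000e-02  1.338e+01] shift50 [-11.51  -12.593   1.628] F chute [ 0.6 -0.2  0.8] open 1.0
```

>>> {"method": "drive_tool", "body": {"plan": [{"x": -0.6, "y": -0.7, "az": 0.8, "hand": 85}, {"x": -1.2, "y": -1.4, "az": 1.7, "hand": 85}, {"x": -1.9, "y": -2.1, "az": 2.5, "hand": 85}, {"x": -2.6, "y": -2.8, "az": 3.4, "hand": 85}, {"x": -3.2, "y": -3.5, "az": 4.2, "hand": 85}, {"x": -3.9, "y": -4.2, "az": 5.0, "hand": 85}, {"x": -4.5, "y": -4.9, "az": 5.9, "hand": 85}, {"x": -5.2, "y": -5.6, "az": 6.7, "hand": 85}]}}

```text
invalid input
```

```bash
python3 -c "
from h import *
go(-165,-50,150)"
```

```text
t 0.1 chute pos [552.9 410.9 230.6] rot6 [-1.000e-02  1.000e-02  1.338e+01] shift50 [-11.51  -12.593   1.628] F chute [ 0.6 -0.2  0.8] open 1.0
```

>>> {"method": "drive_tool", "body": {"plan": [{"x": -0.6, "y": -0.7, "z": 0, "ax": 0, "ay": 0, "az": 0.8, "hand": 85}, {"x": -1.2, "y": -1.4, "z": 0, "ax": 0, "ay": 0, "az": 1.7, "hand": 85}, {"x": -1.9, "y": -2.1, "z": 0, "ax": 0, "ay": 0, "az": 2.5, "hand": 85}, {"x": -2.6, "y": -2.8, "z": 0, "ax": 0, "ay": 0, "az": 3.4, "hand": 85}, {"x": -3.2, "y": -3.5, "z": 0, "ax": 0, "ay": 0, "az": 4.2, "hand": 85}, {"x": -3.9, "y": -4.2, "z": 0, "ax": 0, "ay": 0, "az": 5.0, "hand": 85}, {"x": -4.5, "y": -4.9, "z": 0, "ax": 0, "ay": 0, "az": 5.9, "hand": 85}, {"x": -5.2, "y": -5.6, "z": 0, "ax": 0, "ay": 0, "az": 6.7, "hand": 85}]}}

```text
clock: 0.9
eef_pos: [330.8, 276.3, 231.2]
tcp_rot: [-3.141, -0.0, 2.211]
contact_force: [0.9, 0.3, -0.3]
opening: 0.999
grasp_force: 0.0
```

```bash
python3 -c "
from h import *
go(-165,-50,150)"
```

```text
t 0.9 chute pos [231.7 201.6 231.2] rot6 [-0.   -0.    6.65] shift50 [-9.315 -1.227  1.624] F chute [ 0.4 -0.9 -0.3] open 1.0
```

>>> {"method": "drive_tool", "body": {"plan": [{"x": -1.0, "y": -0.1, "z": 0, "ax": 0, "ay": 0, "az": 0.8, "hand": 85}, {"x": -2.0, "y": -0.2, "z": 0, "ax": 0, "ay": 0, "az": 1.7, "hand": 85}, {"x": -2.9, "y": -0.3, "z": 0, "ax": 0, "ay": 0, "az": 2.5, "hand": 85}, {"x": -3.8, "y": -0.4, "z": 0, "ax": 0, "ay": 0, "az": 3.4, "hand": 85}, {"x": -4.7, "y": -0.6, "z": 0, "ax": 0, "ay": 0, "az": 4.2, "hand": 85}, {"x": -5.6, "y": -0.7, "z": 0, "ax": 0, "ay": 0, "az": 5.0, "hand": 85}, {"x": -6.5, "y": -0.8, "z": 0, "ax": 0, "ay": 0, "az": 5.9, "hand": 85}, {"x": -7.4, "y": -1.0, "z": 0, "ax": 0, "ay": 0, "az": 6.65, "hand": 85}]}}

```text
clock: 1.7
eef_pos: [513.4, -49.8, 231.2]
tcp_rot: [3.141, -0.0, 1.514]
contact_force: [0.7, 0.5, -0.1]
opening: 0.997
grasp_force: 0.0
```

```bash
python3 -c "
from h import *
go(-165,-50,120)"
```

```text
t 1.7 chute pos [-83.6   1.  231.2] rot6 [ 0.   -0.   -0.01] shift50 [-1.628  1.022  2.223] F chute [ 0.5 -0.7 -0.1] open 1.0
```

>>> {"method": "drive_tool", "body": {"plan": [{"x": -0.7, "y": 0.5, "z": 0.2, "ax": 0, "ay": 0, "az": 0, "hand": 85}, {"x": -1.3, "y": 1.0, "z": 0.8, "ax": 0, "ay": 0, "az": 0, "hand": 85}, {"x": -1.63, "y": 1.02, "z": 1.5, "ax": 0, "ay": 0, "az": 0, "hand": 85}, {"x": -1.63, "y": 1.02, "z": 2.0, "ax": 0, "ay": 0, "az": 0, "hand": 85}, {"x": -1.63, "y": 1.02, "z": 2.2, "ax": 0, "ay": 0, "az": 0, "hand": 85}, {"x": -1.63, "y": 1.02, "z": 2.2, "ax": 0, "ay": 0, "az": 0, "hand": 85}]}}

```text
clock: 2.3
eef_pos: [558.1, -131.7, 119.9]
tcp_rot: [-3.139, -0.001, 1.518]
contact_force: [0.2, -1.0, 1.0]
opening: 0.993
grasp_force: 0.0
```

```bash
python3 - <<'E'
from h import *
go(-165,-50,24)
a=imaging.grab_frame("side")[:,:,::-1];cv2.imwrite("pics/s1.png",a)
a=a[120:360,220:430];cv2.imwrite("pics/s1c.png",cv2.resize(a,None,fx=2.5,fy=2.5,interpolation=cv2.INTER_CUBIC))
c=np.load("c.npy")
for h in(120,133): print(h,((proj("side",w(c,[(-165,0,h),(-165,-100,h)]))-[220,120])*2.5).round(0).tolist())
E
```

```text
t 2.3 chute pos [-162.9  -48.3  119.9] rot6 [-0.03 -0.01  0.03] shift50 [-0.043  0.041  1.919] F chute [-1.  -0.3  1. ] open 0.99
120 [[358.0, 251.0], [255.0, 240.0]]
133 [[358.0, 238.0], [255.0, 227.0]]
```

View pics/s1c.png

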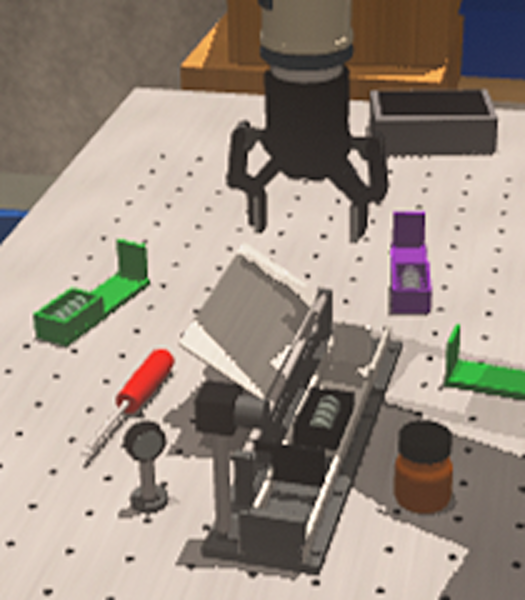

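The fingertips appear at (358, 240) and (257, 231), which puts them 13 mm above the TCP as expected. The outer finger is over the flap and the near finger is over the channel behind the plate. I'll lower the hand now.

>>> {"method": "drive_tool", "body": {"plan": [{"x": -0.03, "y": 0.03, "z": 0.2, "ax": 0, "ay": 0, "az": 0, "hand": 85}, {"x": -0.03, "y": 0.03, "z": 0.4, "ax": 0, "ay": 0, "az": 0, "hand": 85}, {"x": -0.03, "y": 0.03, "z": 0.6, "ax": 0, "ay": 0, "az": 0, "hand": 85}, {"x": -0.03, "y": 0.03, "z": 0.8, "ax": 0, "ay": 0, "az": 0, "hand": 85}, {"x": -0.03, "y": 0.03, "z": 1.0, "ax": 0, "ay": 0, "az": 0, "hand": 85}, {"x": -0.03, "y": 0.03, "z": 1.2, "ax": 0, "ay": 0, "az": 0, "hand": 85}, {"x": -0.03, "y": 0.03, "z": 1.4, "ax": 0, "ay": 0, "az": 0, "hand": 85}, {"x": -0.03, "y": 0.03, "z": 1.6, "ax": 0, "ay": 0, "az": 0, "hand": 85}]}}

```text
clock: 3.15
eef_pos: [561.1, -133.7, 40.6]
tcp_rot: [3.141, 0.0, 1.518]
contact_force: [1.6, -0.1, 1.1]
opening: 0.994
grasp_force: 1.0
```

```bash
python3 -c "
from h import *
go(-165,-50,24)"
```

```text
t 3.15 chute pos [-164.8  -51.3   40.6] rot6 [0.01 0.   0.03] shift50 [-0.005 -0.026  0.332] F chute [-0.  -1.6  1.1] open 0.99
```

Contact is light. I'll lower another 16 mm and look.

>>> {"method": "drive_tool", "body": {"plan": [{"x": 0, "y": -0.02, "z": 0.12, "ax": 0, "ay": 0, "az": 0, "hand": 85}, {"x": 0, "y": -0.02, "z": 0.24, "ax": 0, "ay": 0, "az": 0, "hand": 85}, {"x": 0, "y": -0.02, "z": 0.32, "ax": 0, "ay": 0, "az": 0, "hand": 85}, {"x": 0, "y": -0.02, "z": 0.32, "ax": 0, "ay": 0, "az": 0, "hand": 85}]}}

```text
clock: 3.55
eef_pos: [559.0, -133.5, 24.7]
tcp_rot: [-3.14, -0.0, 1.518]
contact_force: [-2.4, 0.5, 2.8]
opening: 0.997
grasp_force: 1.0
```

```bash
python3 - <<'E'
from h import *
go(-16,-50,24)
a=imaging.grab_frame("side")[:,:,::-1][190:360,260:420]
b=imaging.grab_frame("top")[:,:,::-1][190:300,200:390]
a=cv2.resize(a,None,fx=2.4,fy=2.4,interpolation=cv2.INTER_CUBIC);b=cv2.resize(b,(400,232),interpolation=cv2.INTER_CUBIC)
o=np.zeros((408,790,3),np.uint8);o[:a.shape[0],:384]=a;o[:232,390:]=b
cv2.imwrite("pics/p2.png",o)
c=np.load("c.npy")
# predicted gate lower-near corner for angles
for g in(.65,.8,.9,1.05):
    def rot(y,z): return (70,-40+y*np.cos(g)-z*np.sin(g),54+y*np.sin(g)+z*np.cos(g))
    P=[rot(62,-32),rot(62,4)]
    print(g,((proj("side",w(c,P))-[260,190])*2.4).round(0).tolist())
E
```

```text
t 3.55 chute pos [-164.6  -49.2   24.7] rot6 [-0.01 -0.    0.03] shift50 [2.973 0.025 0.014] F chute [0.3 2.5 2.8] open 1.0
0.65 [[222.0, 256.0], [197.0, 224.0]]
0.8 [[219.0, 245.0], [189.0, 216.0]]
0.9 [[216.0, 238.0], [183.0, 211.0]]
1.05 [[210.0, 228.0], [174.0, 205.0]]
```

View pics/p2.png

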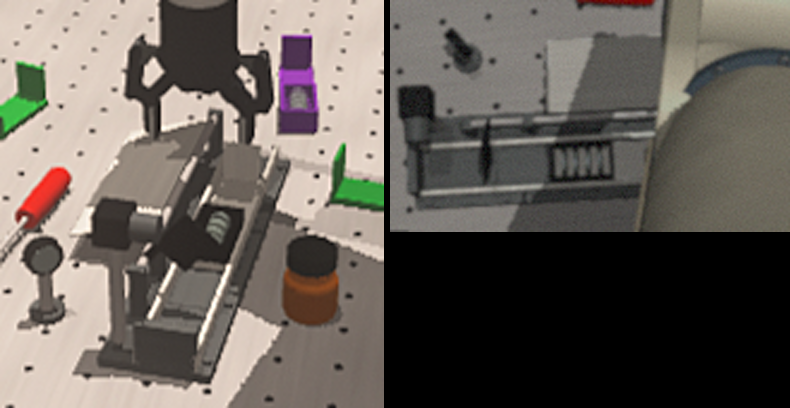

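The gate's near corner is at about (218, 238) in the left panel, which means an angle of about 0.88, well clear. The flap is held and the near finger is behind the plate. I'll push now.

>>> {"method": "drive_tool", "body": {"plan": [{"x": 0.12, "y": 0.02, "z": 0.04, "ax": 0, "ay": 0, "az": 0, "hand": 85}, {"x": 0.24, "y": 0.02, "z": 0.04, "ax": 0, "ay": 0, "az": 0, "hand": 85}, {"x": 0.38, "y": 0.02, "z": 0.04, "ax": 0, "ay": 0, "az": 0, "hand": 85}, {"x": 0.54, "y": 0.02, "z": 0.04, "ax": 0, "ay": 0, "az": 0, "hand": 85}, {"x": 0.7, "y": 0.02, "z": 0.04, "ax": 0, "ay": 0, "az": 0, "hand": 85}, {"x": 0.86, "y": 0.02, "z": 0.04, "ax": 0, "ay": 0, "az": 0, "hand": 85}, {"x": 1.02, "y": 0.02, "z": 0.04, "ax": 0, "ay": 0, "az": 0, "hand": 85}, {"x": 1.18, "y": 0.02, "z": 0.04, "ax": 0, "ay": 0, "az": 0, "hand": 85}]}}

```text
clock: 4.45
eef_pos: [563.9, -74.2, 23.5]
tcp_rot: [3.141, 0.0, 1.518]
contact_force: [0.1, -5.2, 4.1]
opening: 0.993
grasp_force: 2.8
```

```bash
python3 - <<'E'
from h import *
go(-16,-50,23)
a=imaging.grab_frame("side")[:,:,::-1][190:360,260:420]
b=imaging.grab_frame("top")[:,:,::-1][190:300,200:390]
a=cv2.resize(a,None,fx=2.4,fy=2.4,interpolation=cv2.INTER_CUBIC);b=cv2.resize(b,(400,232),interpolation=cv2.INTER_CUBIC)
o=np.zeros((408,790,3),np.uint8);o[:a.shape[0],:384]=a;o[:232,390:]=b
cv2.imwrite("pics/p3.png",o)
E
```

```text
t 4.45 chute pos [-105.1  -50.8   23.5] rot6 [0.   0.   0.03] shift50 [ 1.782 -0.01   0.009] F chute [-5.2 -0.4  4.1] open 0.99
```

View pics/p3.png

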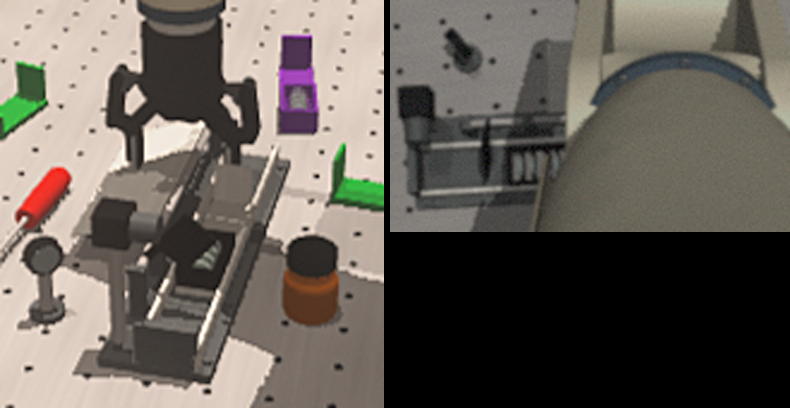

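The carrier has advanced, flat and straight, with its frame front near the gate line, and the gate is still up. I'll keep pushing.

>>> {"method": "drive_tool", "body": {"plan": [{"x": 0.16, "y": 0, "z": 0, "ax": 0, "ay": 0, "az": 0, "hand": 85}, {"x": 0.32, "y": 0, "z": 0, "ax": 0, "ay": 0, "az": 0, "hand": 85}, {"x": 0.48, "y": 0, "z": 0, "ax": 0, "ay": 0, "az": 0, "hand": 85}, {"x": 0.64, "y": 0, "z": 0, "ax": 0, "ay": 0, "az": 0, "hand": 85}, {"x": 0.8, "y": 0, "z": 0, "ax": 0, "ay": 0, "az": 0, "hand": 85}, {"x": 0.96, "y": 0, "z": 0, "ax": 0, "ay": 0, "az": 0, "hand": 85}, {"x": 1.12, "y": 0, "z": 0, "ax": 0, "ay": 0, "az": 0, "hand": 85}, {"x": 1.28, "y": 0, "z": 0, "ax": 0, "ay": 0, "az": 0, "hand": 85}]}}

```text
clock: 5.35
eef_pos: [567.1, -10.2, 23.3]
tcp_rot: [-3.141, 0.0, 1.518]
contact_force: [0.6, -4.6, 2.5]
opening: 0.997
grasp_force: 2.5
```

```bash
python3 - <<'E'
from h import *
go(-16,-50,23)
E
```

```text
t 5.35 chute pos [-41.  -50.4  23.3] rot6 [-0.    0.    0.03] shift50 [ 0.5   -0.006  0.005] F chute [-4.5 -0.8  2.5] open 1.0
```

>>> {"method": "drive_tool", "body": {"plan": [{"x": 0.12, "y": 0, "z": 0, "ax": 0, "ay": 0, "az": 0, "hand": 85}, {"x": 0.22, "y": 0, "z": 0, "ax": 0, "ay": 0, "az": 0, "hand": 85}, {"x": 0.3, "y": 0, "z": 0, "ax": 0, "ay": 0, "az": 0, "hand": 85}, {"x": 0.38, "y": 0, "z": 0, "ax": 0, "ay": 0, "az": 0, "hand": 85}, {"x": 0.44, "y": 0, "z": 0, "ax": 0, "ay": 0, "az": 0, "hand": 85}, {"x": 0.44, "y": 0, "z": 0, "ax": 0, "ay": 0, "az": 0, "hand": 85}]}}

```text
clock: 5.95
eef_pos: [568.3, 11.7, 23.2]
tcp_rot: [-3.141, -0.0, 1.518]
contact_force: [1.1, -1.6, 1.3]
opening: 0.997
grasp_force: 1.0
```

```bash
python3 - <<'E'
from h import *
go(-16,-50,23)
E
```

```text
t 5.95 chute pos [-19.2 -50.3  23.2] rot6 [-0.   -0.    0.03] shift50 [ 0.063 -0.007  0.005] F chute [-1.6 -1.2  1.3] open 1.0
```

Not at the stop yet. I'll creep in 1 mm steps.

>>> {"method": "drive_tool", "body": {"plan": [{"x": 0.03, "y": 0, "z": 0, "ax": 0, "ay": 0, "az": 0, "hand": 85}, {"x": 0.05, "y": 0, "z": 0, "ax": 0, "ay": 0, "az": 0, "hand": 85}, {"x": 0.07, "y": 0, "z": 0, "ax": 0, "ay": 0, "az": 0, "hand": 85}, {"x": 0.08, "y": 0, "z": 0, "ax": 0, "ay": 0, "az": 0, "hand": 85}]}}

```text
clock: 6.35
eef_pos: [568.5, 15.1, 23.3]
tcp_rot: [-3.142, 0.0, 1.518]
contact_force: [1.2, -2.4, 2.3]
opening: 0.993
grasp_force: 2.0
```

```bash
python3 - <<'E'
from h import *
go(-16,-50,23)
E
```

```text
t 6.35 chute pos [-15.7 -50.4  23.3] rot6 [-0.    0.    0.03] shift50 [-0.006 -0.008  0.005] F chute [-2.3 -1.3  2.3] open 0.99
```

>>> {"method": "drive_tool", "body": {"plan": [{"x": 0.02, "y": 0, "z": 0, "ax": 0, "ay": 0, "az": 0, "hand": 85}, {"x": 0.04, "y": 0, "z": 0, "ax": 0, "ay": 0, "az": 0, "hand": 85}, {"x": 0.06, "y": 0, "z": 0, "ax": 0, "ay": 0, "az": 0, "hand": 85}]}}

```text
clock: 6.65
eef_pos: [568.4, 16.8, 23.3]
tcp_rot: [-3.141, 0.002, 1.52]
contact_force: [0.0, -17.4, 3.3]
opening: 0.997
grasp_force: 9.4
```

```bash
python3 - <<'E'
from h import *
go(-16,-50,23)
a=imaging.grab_frame("side")[:,:,::-1][220:360,280:400]
b=imaging.grab_frame("top")[:,:,::-1][220:300,200:300]
a=cv2.resize(a,None,fx=3.2,fy=3.2,interpolation=cv2.INTER_CUBIC);b=cv2.resize(b,None,fx=4,fy=4,interpolation=cv2.INTER_CUBIC)
o=np.zeros((450,790,3),np.uint8);o[:a.shape[0],:384]=a;o[:320,390:]=b
cv2.imwrite("pics/p4.png",o)
E
```

```text
t 6.65 chute pos [-14.  -50.2  23.3] rot6 [-0.    0.02  0.05] shift50 [-0.04  -0.004  0.005] F chute [-17.4  -1.    3.3] open 1.0
```

View pics/p4.png

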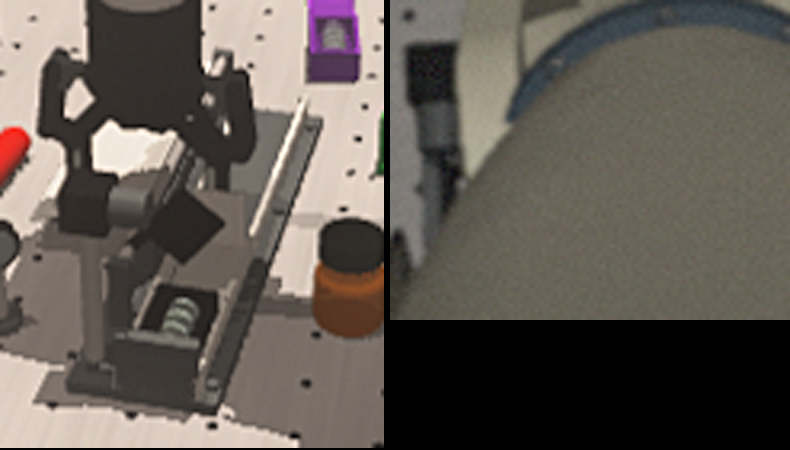

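The force jumped to 17 N and the picture shows the frame against the end stop at about (165, 330), with the gate still up. The carrier is home, so I'll back off slightly and lift.

>>> {"method": "drive_tool", "body": {"plan": [{"x": -0.06, "y": 0, "z": 0, "ax": 0, "ay": 0, "az": 0, "hand": 85}, {"x": -0.16, "y": 0, "z": 0, "ax": 0, "ay": 0, "az": 0, "hand": 85}, {"x": -0.2, "y": 0, "z": -0.1, "ax": 0, "ay": 0, "az": 0, "hand": 85}, {"x": -0.2, "y": 0, "z": -0.3, "ax": 0, "ay": 0, "az": 0, "hand": 85}, {"x": -0.2, "y": 0, "z": -0.5, "ax": 0, "ay": 0, "az": 0, "hand": 85}, {"x": -0.2, "y": 0, "z": -0.7, "ax": 0, "ay": 0, "az": 0, "hand": 85}, {"x": -0.2, "y": 0, "z": -0.9, "ax": 0, "ay": 0, "az": 0, "hand": 85}, {"x": -0.2, "y": 0, "z": -1.1, "ax": 0, "ay": 0, "az": 0, "hand": 85}]}}

```text
clock: 7.55
eef_pos: [567.9, 8.3, 79.3]
tcp_rot: [-3.141, -0.0, 1.518]
contact_force: [-0.4, -1.0, 0.4]
opening: 0.992
grasp_force: 0.4
```

>>> {"method": "drive_tool", "body": {"plan": [{"x": 0, "y": 0, "z": -0.2, "ax": 0, "ay": 0, "az": 0, "hand": 85}, {"x": 0, "y": 0, "z": -0.4, "ax": 0, "ay": 0, "az": 0, "hand": 85}, {"x": 0, "y": 0, "z": -0.7, "ax": 0, "ay": 0, "az": 0, "hand": 85}, {"x": 0, "y": 0, "z": -1.2, "ax": 0, "ay": 0, "az": 0, "hand": 85}, {"x": 0, "y": 0, "z": -1.8, "ax": 0, "ay": 0, "az": 0, "hand": 85}, {"x": 0, "y": 0, "z": -2.5, "ax": 0, "ay": 0, "az": 0, "hand": 85}, {"x": 0, "y": 0, "z": -3, "ax": 0, "ay": 0, "az": 0, "hand": 85}]}}

```text
clock: 8.25
eef_pos: [568.7, 8.2, 231.0]
tcp_rot: [3.14, -0.0, 1.518]
contact_force: [0.9, 0.6, 0.0]
opening: 0.994
grasp_force: 0.0
```

>>> {"method": "drive_tool", "body": {"plan": [{"x": -0.8, "y": 0, "z": 0, "ax": 0, "ay": 0, "az": 0, "hand": 85}, {"x": -1.6, "y": 0, "z": 0, "ax": 0, "ay": 0, "az": 0, "hand": 85}, {"x": -2.4, "y": 0, "z": 0, "ax": 0, "ay": 0, "az": 0, "hand": 85}, {"x": -3.2, "y": 0, "z": 0, "ax": 0, "ay": 0, "az": 0, "hand": 85}, {"x": -4.0, "y": 0, "z": 0, "ax": 0, "ay": 0, "az": 0, "hand": 85}, {"x": -4.8, "y": 0, "z": 0, "ax": 0, "ay": 0, "az": 0, "hand": 85}, {"x": -5.2, "y": 0, "z": 0, "ax": 0, "ay": 0, "az": 0, "hand": 85}, {"x": -5.2, "y": 0, "z": 0, "ax": 0, "ay": 0, "az": 0, "hand": 85}]}}

```text
clock: 9.05
eef_pos: [554.0, -254.1, 228.6]
tcp_rot: [3.141, 0.001, 1.515]
contact_force: [-0.0, 0.3, -0.7]
opening: 0.996
grasp_force: 0.0
```

```bash
python3 - <<'E'
from h import *
go(-16,-50,23)
a=imaging.grab_frame("side")[:,:,::-1][220:360,280:400]
b=imaging.grab_frame("top")[:,:,::-1][190:300,200:390]
a=cv2.resize(a,None,fx=3.2,fy=3.2,interpolation=cv2.INTER_CUBIC);b=cv2.resize(b,(400,232),interpolation=cv2.INTER_CUBIC)
o=np.zeros((450,790,3),np.uint8);o[:a.shape[0],:384]=a;o[:232,390:]=b
cv2.imwrite("pics/p5.png",o)
c=np.load("c.npy")
print(((proj("top",w(c,[(-5,0,58),(145,0,38),(80,0,38)]))-[200,190])*400/190+[390,0]).round(0).tolist())
E
```

```text
t 9.05 chute pos [-285.3  -51.1  228.6] rot6 [0.   0.01 0.  ] shift50 [ 5.39  -0.021  4.108] F chute [ 0.3  0.1 -0.7] open 1.0
[[564.0, 156.0], [418.0, 167.0], [482.0, 164.0]]
```

View pics/p5.png

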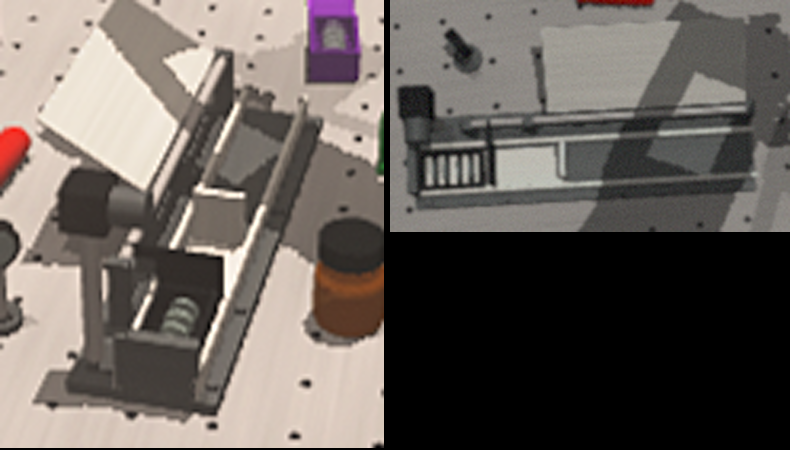

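The gate is shut behind the frame, at (185, 265) on the left and (490, 165) on the right. The push plate at (563, 158) matches the predicted home position (564, 156), and the frame is against the stop. I'll hand in the job.

```bash
python3 -c "
from rig import r
print(r.sign_off())"
```

```text
the job is handed in; nothing more can be done
None
```

The carrier is home against the end stop, the gate has dropped shut over its tail, the hand is clear, and the job was handed in at about 9 s; the jar, screwdriver and lens mount were not touched.

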